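# Close up the fume absorber's filter stack

### The arm

A 6-joint arm with a two-finger parallel gripper is mounted at the origin on the work surface. World frame = base frame: x ahead of the robot, y to its left, z up, the work surface at z = 0. Lengths are in mm, angles in degrees, forces in N, time in s.
With the tool pointing down it reaches from about 350 to 975 mm from the base axis. Payload 17.4 kg.
Tool frame: the origin (TCP) lies between the finger pads; the fingertips stand ctrl.tip_extent ahead of it and the grasp point (between the pads) is the TCP (ctrl.tip_extent is the distance from the TCP to the fingertips, in mm); x points along the fingers, y is the direction in which the jaws open and shut, and the axes are right-handed (so a half turn about x gives the same grasp; the last joint's range is limited). The gripper opens to 85 mm and grips with 20 to 120 N. Pads are 22 mm wide; open, the fingers measure 114 mm over their backs; the gripper's body (76 mm by 85 mm) begins 54 mm behind the grasp point. The pads swing forward as they close: fully open they stand 13 mm farther back than shut.
Start: joints at [-76.937, 6.646, 82.598, -0, 90.757, -2.166], TCP at [177.3, -651.304, 216.503] pointing down, gripper open.
Joint ranges: [-162.19, 162.19], [-47.58, 125.68], [4.15, 143.07], [-65.23, 245.23], [0.69, 171.88], [-170.13, 170.13]. Speed limits (degrees/s): [108.29, 108.29, 127.2, 180, 180, 180].

### API

Orientations are given as a 3x3 rotation matrix whose columns are the frame's x, y, z axes.
In Python, from cell import ctrl, jaws, solver, viewer, hand_in, monitor gives the robot as it stands. The module is installed in compiled form; this text tells all that it offers. Calls block until the motion is done:
- ctrl.goto(position, orientation): joint-space move of the TCP to a pose.
- ctrl.servo_line(position, rot=None, feed=150, f_stop=None): straight line of the TCP; rot=None keeps the orientation; feed is the mean speed in mm/s. With f_stop (N) it stops when the force on the tool has changed by that much, and returns True; else False.
- ctrl.move_j(angles): joint-space move.
- jaws.release() and jaws.close(squeeze=None): open the fingers fully, or close them until they stop; squeeze is the grip in N (None keeps the last).
- ctrl.hold(seconds).
- solver.inverse_kinematics(position, orientation): joint angles nearest the present ones, or None.
- viewer.snapshot(name): name is "side" or "top"; returns a dict with "img" (400x640x3 uint8, blue, green, red), "fx", "fy", "cx", "cy" (pixels), "rvec" (rotation vector, rad) and "tvec" (3), from world to camera coordinates, as OpenCV has them. Camera axes: x right, y down, z forward; pixel columns grow to the right and rows downward; lengths in mm; the calibration is good to about 2 mm. A picture is of the moment at which its call begins. There is no depth.
A pose or a line that the arm cannot do raises ctrl.MotionError and nothing moves.
- hand_in(): hands the job in, once; it reports no verdict.
Trained networks look in the newest picture that a camera, given by its name, has taken for a name from the list of things; names that differ only in an ending like _2 or _b are one class to them, and where a whole thing is asked for, a point or a joint stands for the part that bears it (a point fixed in the world has none). Each returns a list of dicts, best first, with "p" (0 to 1); they miss things now and then, are a little off and sometimes report something else, mostly with a low value. They report only what shows in the picture. A call takes as long as a camera call. They do not tell look-alikes from the thing itself.
- viewer.recognise(camera, query): "xy" ([column, row] in pixels, amid what is visible of it).
- viewer.trace(camera, query): "pixels" (400x640 bool, what is visible of it) and "xy" ([column, row] in pixels, amid what is visible of it).
- viewer.place_of(camera, query): "xy" ([column, row] in pixels: a listed point, or the origin of a listed thing).
Readings, each from a call of its own:
- monitor.read_time_s(): time.
- monitor.read_joint_pos(): joint angles.
- monitor.read_dq(): joint speeds.
- monitor.read_effort(): joint torques, N m.
- monitor.read_tcp_pos(): TCP position.
- monitor.read_tcp_rot(): TCP orientation.
- monitor.read_contact_force(): force on the tool from outside, world axes, zero at the start.
- monitor.read_moment(): the same for the moment, N m.
- monitor.read_grip_width(): opening from 0.0 (shut) to 1.0 (fully open).
Only numpy, scipy, OpenCV 4.12 (cv2) and the standard library are available. Lean on these libraries where they do the work, as an engineer would, in place of code of your own. Each camera call takes 0.05 s, during which the arm holds its last target.

### The job

Rebuild the filter stack on the fume absorber's centre post: first the white spacer ring, then the metal clamp plate, pressing lightly and turning it until its slot drops over the brass tenon and it lies flat on the spacer, and last the orange cap, pushed over the post's spring catch fully home onto the plate. Work gently, never pressing on the absorber or the stack with more than 40 N, and leave the spray can, the jar and the scraper where they are.

Things in the scene. Friction and masses are not known exactly. Their poses are not given: they have to be found in the camera images.
- seat (a point): Fume absorber: fixed green box 160 x 160 mm, 80 mm high, with a black grilled top. In its middle is a grey round seat, 44 mm across and 10 mm high, on springs: it gives 1 mm for every 5 N, 5 mm at most, and comes back. This point (fixed) is the centre of its upper face unloaded, 90 mm above the bench; x, y along the box sides, z up.
- tenon_top (a point): Centre of the top of a brass tenon, 26 x 12 mm in plan, 21 mm high above the seat face, square edges. The axes given are the box's: the angle of the tenon's long side is NOT measured. It lies within 0.7 rad either way of the box's x axis, anew each time; see it from above or find it by feel. It does not turn under light loads.
- post_tip (a point): Tip of the round steel centre post, which rises through the tenon: 11 mm across, tip 54 mm above the seat face, tapering to 5 mm over its last 8 mm. Two spring balls stand out of its sides 40 mm above the seat face (16 mm across both); they give way sideways when something is pushed over them.
- spacer_center (a point): Loose white plastic spacer ring, 52 mm outside, 33 mm bore, 12 mm high, 40 g nominal; the point is its centre, half-way up; z along the bore. Seated on the seat, the point is 6 mm above the seat face. The bore passes over the tenon at any angle.
- clamp_center (a point): Loose aluminium plate 60 (x) x 46 (y) x 14 mm (z) with a through slot 30 mm long (x) and 16 mm wide (y), edges bevelled; about 90 g; the point is its centre, half-way up. It passes the tenon only with the slot's long side along the tenon's within about 0.12 rad, either way round, else it rests on it 9 mm too high. Home: the point is 19 mm above the seat face.
- cap_center (a point): Loose orange cap, open end down: knob 32 mm across on a flange 42 mm across, 6 mm high; 36 mm high in all; bore 14 mm, 30 mm deep; about 50 g; the point is its centre, 18 mm above its lower face. The spring balls stop it about 17 mm above home; a push of 4 to 10 N takes it past them, then they rub lightly. Home: the point is 44 mm above the seat face.
- spray_can_mid (a point): Bystander: standing spray can, 56 mm across, 170 mm high; the point is half-way up. Leave alone.
- flux_jar_mid (a point): Bystander: standing jar with a green lid, 54 mm across, 50 mm high; the point is half-way up. Leave alone.
- scraper_grip (a point): Bystander: yellow scraper lying flat, 190 mm long; the point is on its handle. Leave alone.
Mind the look-alikes: they are no part of the job. What is meant by the part that bears cap_center is not blue, and is the smaller of those in its own colour. Leave any pink look-alike of the part that bears spacer_center alone.

How it is judged (in metres and radians):
On the way, in this order (a step that is already met when the one before it is completed fails the run):
1. the spacer lies flat on the seat, round the tenon (z of spacer_center in the frame of seat between 0.0035 and 0.0085 m and horizontal distance between spacer_center and seat below 0.005 m and angle between spacer_center's own z axis and vertical below 0.08 rad), for 0.2 s.
2. with the spacer seated, the clamp plate has dropped over the tenon and lies flat on the spacer (all of step 1 and z of clamp_center in the frame of seat between 0.016 and 0.022 m and horizontal distance between clamp_center and seat below 0.004 m and angle between clamp_center's own z axis and vertical below 0.08 rad), for 0.2 s.
At the end, for the whole second after the job is handed in: Spacer flat on the seat (its centre 6 mm above the seat face within 2.5 mm, within 5 mm of the post's axis), clamp plate over the tenon flat on the spacer (19 mm within 3 mm, 4 mm of the axis), cap home on the plate (44 mm within 3 mm, 4 mm of the axis), each tilted less than 0.08 rad and at rest (all of step 2 and z of cap_center in the frame of seat between 0.041 and 0.047 m and horizontal distance between cap_center and seat below 0.004 m and angle between cap_center's own z axis and vertical below 0.08 rad and linear speed of each of spacer, clamp, cap below 0.02 m/s); the robot touches nothing.
It fails at once if one of the loose parts is pressed on the absorber, its post or its tenon with more than 40 N (contact force between any of spacer, clamp, cap and absorber above 40 N).
It fails at once if the parts of the stack are pressed on one another with more than 40 N (contact force between cap and clamp above 40 N or contact force between clamp and spacer above 40 N).
It fails at once if the robot itself pushes on the absorber with more than 40 N (contact force between the arm and absorber above 40 N).
It fails at once if the spray can, the jar or the scraper is moved by more than 15 mm (distance of any of spray_can_mid, flux_jar_mid, scraper_grip from where it was at the start of the episode above 0.015 m).
It also fails if it takes over 72 s, if anything falls off the work surface, if the arm or the gripper's body presses on something with over 40 N, if the wrist force passes 120 N, or if a joint passes its speed limit or range.

## Working session

There is one attempt and no reset: what is moved stays moved. The work goes in short steps, each a Python script; the robot and the scene stay as the last script left them, time stands still between calls to the robot, and variables do not carry over. Pictures are saved under pics/ and viewed, and the job is handed in when it is done.

```bash
mkdir -p pics
cat > h.py <<'E'
import numpy as np, cv2
from cell import ctrl, jaws, solver, viewer, hand_in, monitor
def snap(cam,fn=None):
    s=viewer.snapshot(cam)
    if fn: cv2.imwrite('pics/'+fn,s['img'])
    return s
def cal(s):
    K=np.array([[s['fx'],0,s['cx']],[0,s['fy'],s['cy']],[0,0,1]],float)
    return K,np.array(s['rvec'],float).reshape(3,1),np.array(s['tvec'],float).reshape(3,1)
def ray(s,xy):
    K,r,t=cal(s);R=cv2.Rodrigues(r)[0]
    d=R.T@np.linalg.solve(K,[xy[0],xy[1],1.]);o=(-R.T@t).ravel();return o,d
def atz(s,xy,z):
    o,d=ray(s,xy);return o+d*(z-o[2])/d[2]
def proj(s,P):
    K,r,t=cal(s);return cv2.projectPoints(np.array(P,float).reshape(-1,1,3),r,t,K,None)[0].reshape(-1,2)
E
python3 - <<'E'
from h import *
for c in('top','side'):
    s=snap(c,c+'0.png'); o,d=ray(s,[320,200]);print(c,o.round(),d.round(2),s['fx'])
    for q in ['seat','tenon_top','post_tip','spacer_center','clamp_center','cap_center','spray_can_mid','flux_jar_mid','scraper_grip']:
        print(q,[(np.round(a['xy']).tolist(),round(a['p'],2)) for a in viewer.place_of(c,q)])
print(ctrl.tip_extent,monitor.read_time_s())
E
```

```text
top [ 484.  -94. 1032.] [ 0.11 -0.02 -0.99] 405.55313821388734
seat [([208.0, 231.0], 0.93), ([424.0, 157.0], 0.67)]
tenon_top [([202.0, 235.0], 0.59)]
post_tip [([199.0, 232.0], 0.74)]
spacer_center [([348.0, 162.0], 0.74), ([454.0, 260.0], 0.74), ([289.0, 198.0], 0.52)]
clamp_center [([389.0, 239.0], 0.76)]
cap_center [([273.0, 238.0], 0.9), ([350.0, 245.0], 0.73), ([312.0, 250.0], 0.58)]
spray_can_mid [([425.0, 159.0], 0.97)]
flux_jar_mid [([277.0, 140.0], 0.58)]
scraper_grip [([454.0, 257.0], 0.69)]
side [260. 500. 855.] [ 0.34 -0.6  -0.73] 436.4021794602084
seat [([304.0, 312.0], 0.96)]
tenon_top [([300.0, 309.0], 0.62)]
post_tip [([300.0, 296.0], 0.77)]
spacer_center [([304.0, 257.0], 0.67), ([329.0, 227.0], 0.63), ([304.0, 197.0], 0.54)]
clamp_center [([387.0, 196.0], 0.87)]
cap_center [([375.0, 221.0], 0.63), ([336.0, 271.0], 0.58), ([366.0, 248.0], 0.54)]
spray_can_mid [([333.0, 137.0], 0.69)]
flux_jar_mid [([248.0, 236.0], 0.56)]
scraper_grip [([422.0, 160.0], 0.96)]
19.0 1.0
```

View pics/top0.png

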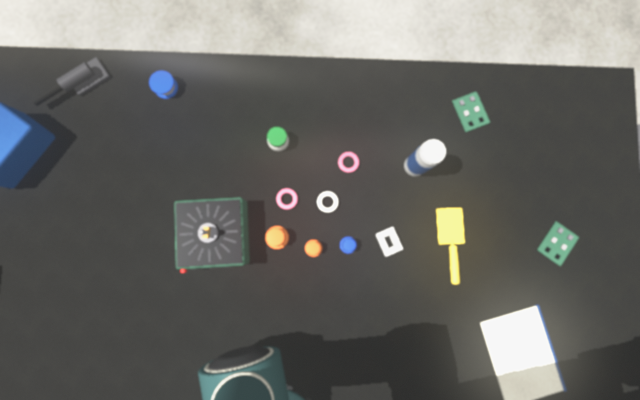

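View pics/side0.png

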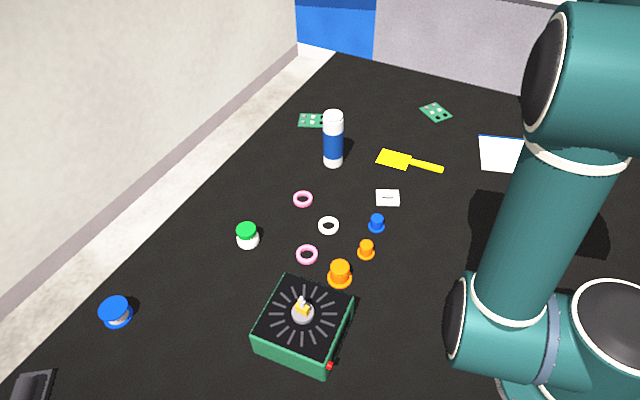

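Candidates for the spacer (top view): pink (348,162), pink (287,198), white (327,202) → I choose white. For the cap: orange large (277,238), orange small (313,248), blue (348,245) → I choose the small orange one. The clamp (389,241) has no look-alike.

Run:
```python
from h import *
S={}
for c in('top','side'):
    s=S[c]=snap(c)
def tri(a,b):
    o1,d1=ray(S['top'],a);o2,d2=ray(S['side'],b)
    k=np.linalg.lstsq(np.c_[d1,-d2],o2-o1,rcond=None)[0]
    p,q=o1+k[0]*d1,o2+k[1]*d2
    return ((p+q)/2).round(1),np.linalg.norm(p-q).round(1)
T={}
for c in S:
    for q in ['spacer_center','clamp_center','cap_center','seat']:
        for a in viewer.trace(c,q):
            m=a['pixels'].astype(np.uint8);ys,xs=np.nonzero(m)
            print(c,q,np.round(a['xy'],1),round(a['p'],2),m.sum(),'bbox',xs.min(),xs.max(),ys.min(),ys.max(),'bgr',S[c]['img'][m>0].mean(0).round(), 'z6',atz(S[c],a['xy'],6).round(), 'z90', atz(S[c],a['xy'],90).round())
print(tri((327,202),(328,225)),tri((313,248),(366,248)),tri((389,241),(387,197)),tri((208,231),(304,312)))
i=S['top']['img']
A=cv2.resize(i[185:265,165:265],None,fx=4,fy=4,interpolation=cv2.INTER_CUBIC)
B=cv2.resize(i[185:265,265:365],None,fx=4,fy=4,interpolation=cv2.INTER_CUBIC)
cc=cv2.resize(i[215:265,365:415],None,fx=8,fy=8,interpolation=cv2.INTER_CUBIC)[:320]
j=S['side']['img']
D=cv2.resize(j[180:280,290:400],None,fx=2.8,fy=2.8,interpolation=cv2.INTER_CUBIC)
E_=cv2.resize(j[280:340,265:345],None,fx=5,fy=5,interpolation=cv2.INTER_CUBIC)[:280]
r2=np.hstack([D,E_]); r1=np.hstack([A,B]);
r2=cv2.copyMakeBorder(r2,0,0,0,800-r2.shape[1],cv2.BORDER_CONSTANT)
cv2.imwrite('pics/crop1.png',np.vstack([r1,r2]));cv2.imwrite('pics/crop2.png',cc)
```

```text
top spacer_center [329.5 199.8] 0.77 235 bbox 317 337 191 211 bgr [240. 242. 242.] z6 [ 596. -135.    6.] z90 [ 587. -131.   90.]
top spacer_center [344.7 159.7] 0.5 173 bbox 338 356 152 171 bgr [211. 187. 245.] z6 [ 701. -172.    6.] z90 [ 684. -165.   90.]
top spacer_center [280.7 195.7] 0.49 179 bbox 277 295 188 208 bgr [223. 202. 247.] z6 [603. -10.   6.] z90 [594. -17.  90.]
top clamp_center [385.9 242.1] 0.59 404 bbox 376 401 227 255 bgr [240. 242. 242.] z6 [ 493. -280.    6.] z90 [ 492. -265.   90.]
top cap_center [276.6 237.6] 0.8 405 bbox 265 287 226 247 bgr [116. 187. 238.] z6 [497.  -4.   6.] z90 [496. -11.  90.]
top cap_center [348.  245.1] 0.67 221 bbox 339 355 237 253 bgr [229. 141.  99.] z6 [ 483. -184.    6.] z90 [ 483. -177.   90.]
top cap_center [315. 249.] 0.65 187 bbox 306 320 240 254 bgr [120. 196. 245.] z6 [ 471. -101.    6.] z90 [ 472. -101.   90.]
top seat [208.7 230.8] 0.81 4978 bbox 174 248 197 270 bgr [110. 113. 110.] z6 [510. 167.   6.] z90 [508. 145.  90.]
side spacer_center [304.6 193.4] 0.75 242 bbox 292 311 190 207 bgr [210. 182. 235.] z6 [ 701. -199. 
[... 274 characters left out ...]
8.  90.]
side clamp_center [385.6 195.8] 0.78 371 bbox 375 398 188 205 bgr [246. 247. 248.] z6 [ 502. -290.    6.] z90 [ 478. -212.   90.]
side cap_center [339.3 273. ] 0.83 555 bbox 327 351 259 288 bgr [ 39. 187. 253.] z6 [503. -13.   6.] z90 [479.  38.  90.]
side cap_center [373.9 220.9] 0.74 275 bbox 367 383 213 233 bgr [231. 125.  51.] z6 [ 495. -194.    6.] z90 [ 472. -126.   90.]
side seat [302.2 328.2] 0.84 7409 bbox 249 353 272 379 bgr [78. 86. 72.] z6 [512. 145.   6.] z90 [487. 180.  90.]
(array([ 591.3, -128.2,    7.5]), np.float64(1.8)) (array([473.8, -96.1,  20.7]), np.float64(0.4)) (array([ 496.2, -287.7,    6.3]), np.float64(0.8)) (array([504.9, 147.4,  84.1]), np.float64(5.1))
```

View pics/crop1.png

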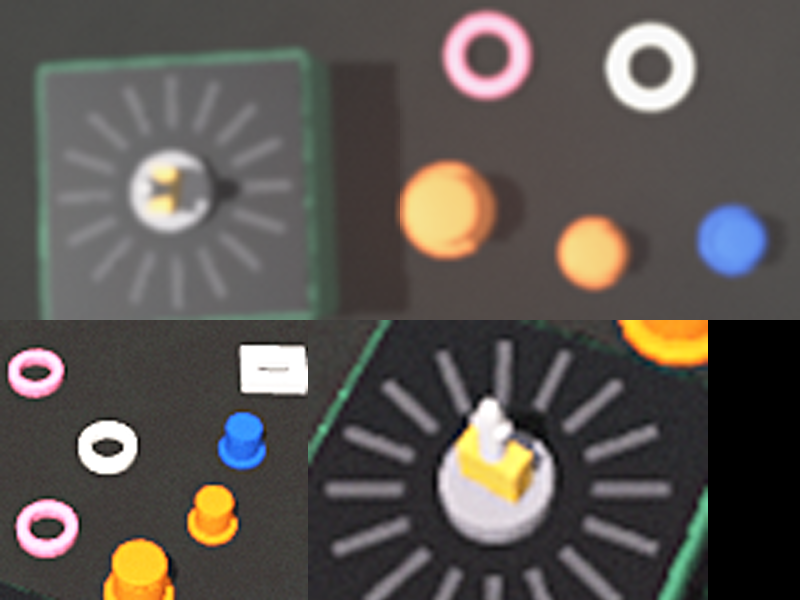

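View pics/crop2.png

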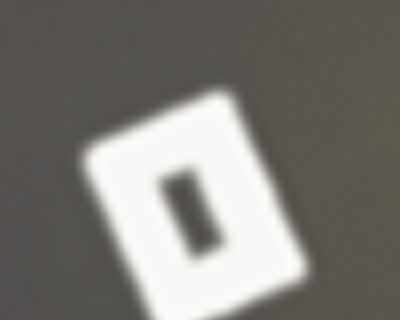

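The crops confirm the choices: in the top view, the white ring is at (327,202), the small orange cap at (313,248) and the clamp at (389,241) with its slot. The tenon runs roughly along image-up. Next I'll fit precise outlines.

```bash
cat > fit.py <<'E'
from h import *
from scipy.optimize import minimize
def grad(s,sig=0.8):
    g=cv2.GaussianBlur(s['img'].astype(np.float32),(0,0),sig)
    gx=cv2.Sobel(g,cv2.CV_32F,1,0,ksize=3)/8;gy=cv2.Sobel(g,cv2.CV_32F,0,1,ksize=3)/8
    return gx,gy
def circ(r,z,n=72):
    a=np.linspace(0,2*np.pi,n,endpoint=False);return np.c_[r*np.cos(a),r*np.sin(a),np.full(n,z)]
def rect(a,b,z,n=20):
    u=np.linspace(-.5,.5,n,endpoint=False)
    h=np.ones(n)*.5
    p=np.r_[np.c_[u*a,-h*b],np.c_[h*a,u*b],np.c_[-u*a,h*b],np.c_[-h*a,-u*b]]
    return np.c_[p,np.full(len(p),z)]
def score(s,G,curves,p):
    c,q=np.cos(p[2]),np.sin(p[2]);tot=0
    for P in curves:
        W=P@np.array([[c,q,0],[-q,c,0],[0,0,1]])+[p[0],p[1],0]
        uv=proj(s,W).astype(np.float32)
        t=np.roll(uv,-1,0)-np.roll(uv,1,0);t/=np.linalg.norm(t,axis=1,keepdims=True)+1e-9
        n=np.c_[-t[:,1],t[:,0]]
        m=[cv2.remap(g,uv[:,0].reshape(-1,1),uv[:,1].reshape(-1,1),cv2.INTER_LINEAR).reshape(len(uv),3) for g in G]
        d=np.abs(m[0]*n[:,:1]+m[1]*n[:,1:]).max(1)
        tot+=np.minimum(d,40).mean()
    return tot
def fit(s,curves,p0,yaw=False,R=8,free=None):
    G=grad(s);best=(-1,None)
    ys=[p0[2]] if not yaw else p0[2]+np.radians(np.arange(-12,13,3))
    for dx in np.arange(-R,R+.1,1.5):
        for dy in np.arange(-R,R+.1,1.5):
            for y in ys:
                v=score(s,G,curves,[p0[0]+dx,p0[1]+dy,y])
                if v>best[0]:best=(v,[p0[0]+dx,p0[1]+dy,y])
    b=best[1]
    if yaw: f=lambda v:-score(s,G,curves,[v[0],v[1],v[2]/50]);x0=[b[0],b[1],b[2]*50]
    else: f=lambda v:-score(s,G,curves,[v[0],v[1],b[2]]);x0=b[:2]
    r=minimize(f,x0,method='Nelder-Mead',options=dict(initial_simplex=np.vstack([x0]+[np.array(x0)+e for e in np.eye(len(x0))])))
    x=list(r.x)
    return (x[0],x[1],x[2]/50 if yaw else b[2]),-r.fun
def draw(s,crop,k,items,fn):
    x0,x1,y0,y1=crop
    im=cv2.resize(s['img'][y0:y1,x0:x1],None,fx=k,fy=k,interpolation=cv2.INTER_CUBIC)
    for curves,p,col in items:
        c,q=np.cos(p[2]),np.sin(p[2])
        for P in curves:
            W=P@np.array([[c,q,0],[-q,c,0],[0,0,1]])+[p[0],p[1],0]
            uv=((proj(s,W)-[x0,y0]+.5)*k-.5)
            cv2.polylines(im,[np.round(uv).astype(np.int32)],True,col,1)
    cv2.imwrite('pics/'+fn,im)
ring=[circ(26,12),circ(16.5,12)]
clamp=[rect(60,46,14),rect(30,16,14)]
cap=[circ(16,36),circ(21,6)]
box=[rect(160,160,80,40),circ(22,90)]
E
python3 - <<'E'
from fit import *
for c in('top','side'):
    s=snap(c)
    r=fit(s,ring,(593,-130,0));k=fit(s,clamp,(496,-288,np.radians(-65) if 0 else .4),True)
    # try both yaw inits
    k2=[fit(s,clamp,(496,-288,np.radians(a)),True) for a in (0,25,-25)];k=max(k2+[k],key=lambda t:t[1])
    p=fit(s,cap,(473,-97,0));b=fit(s,box,(506,147,0),True)
    for n,v in zip(('ring','clamp','cap','box'),(r,k,p,b)):print(c,n,np.round(v[0][:2],1),np.degrees(v[0][2]).round(1),round(v[1],1))
    it=[(ring,r[0],(0,0,255)),(clamp,k[0],(0,0,255)),(cap,p[0],(255,0,0)),(box,b[0],(0,0,255))]
    draw(s,(165,415,180,275) if c=='top' else (240,410,180,385),3 if c=='top' else 2.9,it,c+'fit.png')
E
```

```text
top ring [ 592.  -128.8] 0.0 74.0
top clamp [ 495.2 -285.5] 25.0 69.5
top cap [473.9 -93.4] 0.0 64.9
top box [504.  148.2] 4.6 46.0
side ring [ 590.9 -125.5] 0.0 67.6
side clamp [ 495.2 -284.4] 24.4 40.0
side cap [474.3 -95.6] 0.0 65.6
side box [502.9 151. ] 5.2 57.1
```

View pics/topfit.png

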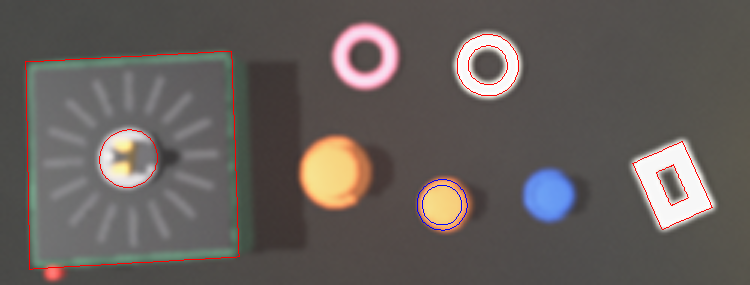

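View pics/sidefit.png

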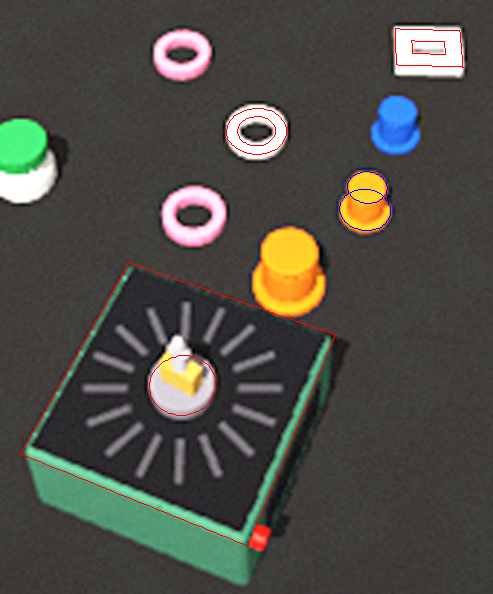

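```bash
cat > ten.py <<'E'
from fit import *
def render(s,x,y,a,K=8,crop=None):
    x0,x1,y0,y1=crop
    m=np.zeros(((y1-y0)*K,(x1-x0)*K),np.uint8)
    c,q=np.cos(a),np.sin(a);M=np.array([[c,q,0],[-q,c,0],[0,0,1]])
    def hull(P,v):
        uv=(proj(s,P@M+[x,y,0])-[x0,y0]+.5)*K
        cv2.fillConvexPoly(m,cv2.convexHull(np.round(uv).astype(np.int32)),v)
    hull(np.r_[rect(26,12,90,4),rect(26,12,111,4)],255)
    hull(np.r_[circ(5.5,111),circ(5.5,136),circ(2.5,144)],0)
    hull(np.r_[circ(8,130)],0) if 0 else None
    return cv2.resize(m,(x1-x0,y1-y0),interpolation=cv2.INTER_AREA)/255.
E
python3 - <<'E'
from ten import *
for c,crop,ctr in(('top',(185,235,205,260),(504,148.2)),('side',(275,335,280,340),(502.9,151))):
    s=snap(c);x0,x1,y0,y1=crop
    im=s['img'][y0:y1,x0:x1].astype(float)
    w=im[...,2]-im[...,0] ; w=cv2.GaussianBlur(w,(0,0),.3)
    w=np.clip((w-20)/ (np.percentile(w,99.7)-20),0,1)
    def cost(v):
        m=cv2.GaussianBlur(render(s,v[0],v[1],v[2],6,crop),(0,0),.8 if c=='top' else .6)
        k=(m*w).sum()/(m*m).sum() if m.sum() else 0
        return ((w-k*m)**2).sum()
    res=[]
    for a in np.radians(np.arange(-45,56,5)):
        b=min((cost([ctr[0]+dx,ctr[1]+dy,a]),dx,dy) for dx in(-4,-2,0,2,4) for dy in(-4,-2,0,2,4))
        x=np.array([ctr[0]+b[1],ctr[1]+b[2],a])
        r=minimize(cost,x,method='Nelder-Mead',options=dict(maxiter=80,initial_simplex=np.vstack([x]+[x+e for e in np.diag([2,2,.08])])))
        res.append((r.fun,r.x))
    res.sort(key=lambda t:t[0])
    for f,x in res[:5]:print(c,round(f,2),x[:2].round(1),np.degrees(x[2]).round(1))
    m=render(s,*res[0][1],6,crop)
    v=np.hstack([cv2.resize(t,None,fx=6,fy=6,interpolation=cv2.INTER_NEAREST) for t in(w*255,m*255)])
    k=cv2.resize(s['img'][y0:y1,x0:x1],None,fx=6,fy=6,interpolation=cv2.INTER_CUBIC)
    cv2.imwrite('pics/ten_%s.png'%c,cv2.resize(np.hstack([k,cv2.merge([v.astype(np.uint8)]*3)]),(798,266 if c=='side' else 290)))
a=cv2.imread('pics/ten_top.png');b=cv2.imread('pics/ten_side.png');cv2.imwrite('pics/ten.png',np.vstack([a,b]))
E
```

```text
top 5.74 [504.6 150.3] -4.1
top 5.74 [504.8 150.5] -3.1
top 5.76 [504.8 150.3] -4.0
top 5.76 [504.5 150.5] -3.2
top 5.77 [504.7 150.5] -3.0
side 44.79 [505.7 148.4] -4.8
side 44.79 [505.3 148.5] -3.8
side 44.79 [505.6 148.5] -3.7
side 44.79 [505.6 148.5] -3.7
side 44.8 [505.3 148.5] -3.7
```

View pics/ten.png

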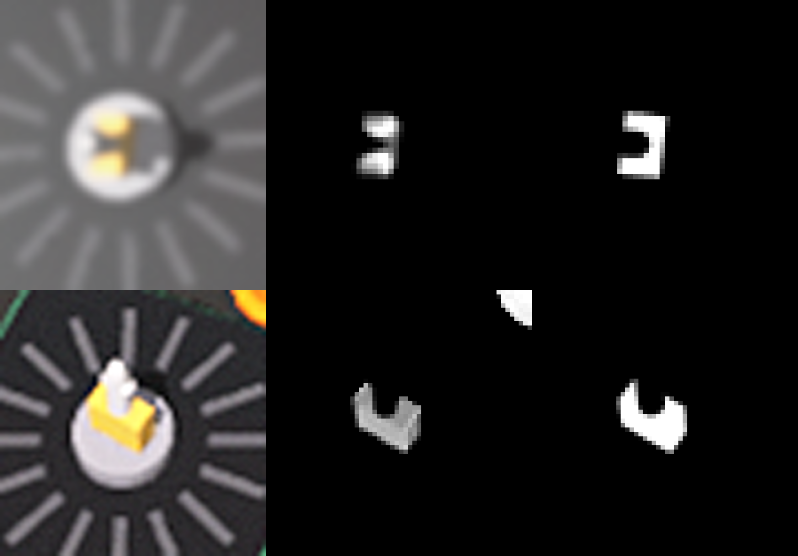

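Measured so far: tenon at about −4° (both cameras agree), post at about (504.3,149.5), clamp yaw about 24.7°. I'll pick the ring now, gripping it twice at 90° so that it centres in the jaws.

```bash
cat >> h.py <<'E'
def Rd(yaw):
    c,s=np.cos(np.radians(yaw)),np.sin(np.radians(yaw))
    return np.array([[0,c,s],[0,s,-c],[-1,0,0]],float)
def pick_yaw(p,yaw):
    q0=np.array(monitor.read_joint_pos());b=None
    for y in(yaw,yaw+180):
        q=solver.inverse_kinematics(list(p),Rd(y))
        if q is None: continue
        c=abs(np.array(q)-q0).max()+ (1000 if abs(q[5])>150 else 0)
        if b is None or c<b[0]: b=(c,y,q)
    return b[1]
def st(tag=''):
    print(tag,'t',round(monitor.read_time_s(),2),'tcp',np.round(monitor.read_tcp_pos(),1),'F',np.round(monitor.read_contact_force(),1),'w',round(monitor.read_grip_width(),3),'j6',round(monitor.read_joint_pos()[5],1))
E
python3 - <<'E'
from h import *
st('0')
x,y=591.4,-127.2
a=pick_yaw((x,y,80),0);print(a)
ctrl.goto([x,y,80],Rd(a));st('above')
ctrl.servo_line([x,y,19.5],feed=120);st('down')
jaws.close(squeeze=20);st('closed')
jaws.release();st('rel')
for b in(a+90,a-90):
    q=solver.inverse_kinematics([x,y,19.5],Rd(b));print(b,q)
E
```

```text
0 t 1.7 tcp [ 177.3 -651.3  216.5] F [0.6 0.1 0.4] w 1.002 j6 -2.2
0
above t 4.12 tcp [ 591.4 -128.    80.2] F [-0.3 -0.4 -0.2] w 1.001 j6 -14.6
down t 4.78 tcp [ 591.6 -127.3   19.9] F [-0.   0.4  0. ] w 1.001 j6 -14.6
closed t 5.55 tcp [ 591.4 -127.2   19.5] F [ 0.4 -0.3  0.5] w -0.001 j6 -14.6
rel t 6.33 tcp [ 591.4 -127.2   19.5] F [ 0.1 -0.2  0.5] w 1.003 j6 -14.6
90 [-1.45543804e+01  5.08516869e+00  1.03157677e+02 -2.54444375e-14
  7.17571543e+01 -1.04554380e+02]
-90 [-1.45543804e+01  5.08516869e+00  1.03157677e+02 -2.54444375e-14
  7.17571543e+01  7.54456196e+01]
```

Run:
```python
from h import *
print(ctrl.tip_extent)
s=snap('side');t=snap('top')
a=cv2.resize(s['img'][150:300,230:430],None,fx=3,fy=3);b=cv2.resize(t['img'][130:260,250:420],None,fx=3,fy=3)
cv2.imwrite('pics/miss.png',a);cv2.imwrite('pics/miss2.png',b)
```

```text
19.0
```

View pics/miss.png

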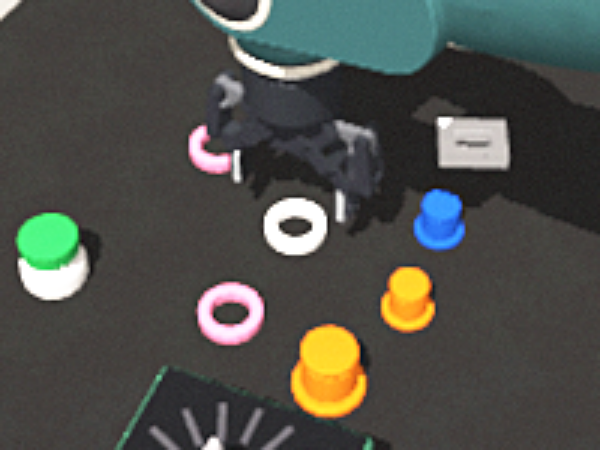

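Run:
```python
from fit import *
s=snap('side')
for px in((309,210.7),(343.3,223.3)):
    o,d=ray(s,px);k=(-127.2-o[1])/d[1];print(o+k*d)
G=fit(s,ring,(591,-125,0));print(G)
im=cv2.resize(s['img'][175:250,290:370],None,fx=7,fy=7,interpolation=cv2.INTER_CUBIC);cv2.imwrite('pics/m3.png',im)
```

```text
[ 645.47258275 -127.2          35.51583568]
[ 549.39413603 -127.2          37.99440987]
((np.float64(591.0059380531311), np.float64(-125.65706157684326), 0), np.float64(65.97734069824219))
```

View pics/m3.png

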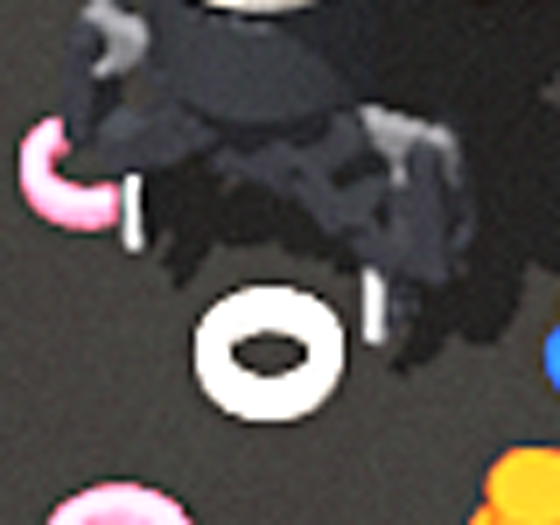

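View pics/miss2.png

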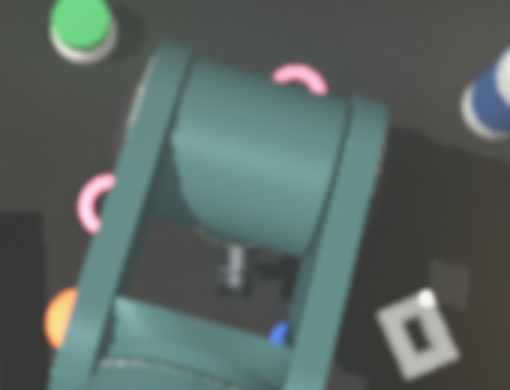

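The ring has not moved. The open fingertips sit about 8 mm higher than I assumed, so the jaws closed above the ring. I'll go lower.

Run:
```python
from h import *
x,y=591.4,-127.2
print(ctrl.servo_line([x,y,11],feed=60,f_stop=10));st('down')
jaws.close(squeeze=20);st('closed')
```

```text
False
down t 6.78 tcp [ 591.  -127.1   10.2] F [-0.2  0.5 -0.1] w 1.001 j6 -14.6
closed t 7.54 tcp [ 591.4 -127.2   11. ] F [-0.4  0.2 -0.3] w -0.001 j6 -14.6
```

Run:
```python
from h import *
s=snap('side')
im=cv2.resize(s['img'][175:250,290:370],None,fx=7,fy=7,interpolation=cv2.INTER_CUBIC);cv2.imwrite('pics/m4.png',im)
# projected tool marks
P=[[591.4,-127.2,z] for z in(0,11,30)]
print(proj(s,P).round(1), proj(s,[[591.4+dx,-127.2,11] for dx in(-42,42)]).round(1))
print(np.round(monitor.read_tcp_rot(),3))
```

```text
[[328.2 227.2]
 [328.1 224.4]
 [328.1 219.5]] [[343.1 230.3]
 [313.5 218.7]]
[[-0.  1.  0.]
 [-0.  0. -1.]
 [-1. -0.  0.]]
```

View pics/m4.png

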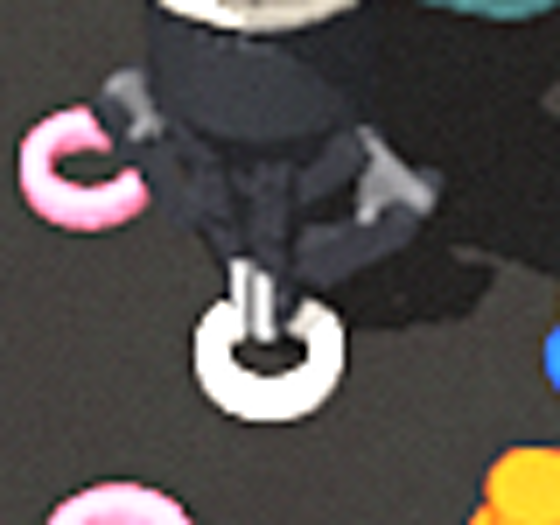

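Run:
```python
from h import *
x,y=591.4,-127.2
s=snap('side')
print(proj(s,[[591.4,-116.2,0],[591.4,-116.2,20],[591.4,-116.2,30],[591.4,-89,65],[591.4,-89,85],[591.4,-89,100]]).round(1))
jaws.release()
print(ctrl.servo_line([x,y,-12],feed=40,f_stop=4));st('down')
s=snap('side')
im=cv2.resize(s['img'][175:250,290:370],None,fx=7,fy=7,interpolation=cv2.INTER_CUBIC);cv2.imwrite('pics/m5.png',im)
```

```text
[[326.2 230.2]
 [326.1 225.1]
 [326.  222.5]
 [320.6 220.8]
 [320.4 215.2]
 [320.3 211. ]]
False
down t 9.15 tcp [ 591.5 -127.2  -11.9] F [-0.3 -0.5  0.5] w 1.001 j6 -14.6
```

View pics/m5.png

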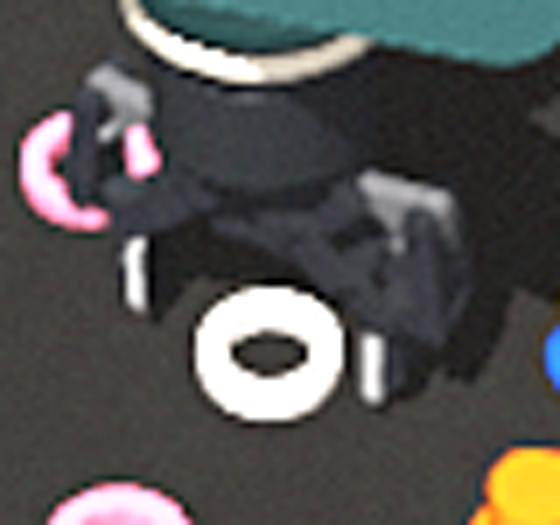

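Run:
```python
from h import *
x,y=591.4,-127.2
print(ctrl.servo_line([x,y,-45],feed=30,f_stop=4));st('down')
```

```text
True
down t 9.84 tcp [ 591.6 -127.3  -28. ] F [-2.2  0.2 10.5] w 0.998 j6 -14.6
```

Bench contact puts the reported TCP about 34 mm lower than the real tool; the images agree with this. From here I calibrate z by touch: open tips = z+28, shut tips ≈ z+15.

Run:
```python
from h import *
x,y=591.4,-127.2
ctrl.servo_line([x,y,-15],feed=60)
jaws.close(squeeze=20);st('closed')
s=snap('side')
im=cv2.resize(s['img'][175:250,290:370],None,fx=7,fy=7,interpolation=cv2.INTER_CUBIC);cv2.imwrite('pics/m6.png',im)
```

```text
closed t 10.65 tcp [ 591.4 -127.2  -14.9] F [-1.1  1.   4. ] w 0.604 j6 -14.6
```

View pics/m6.png

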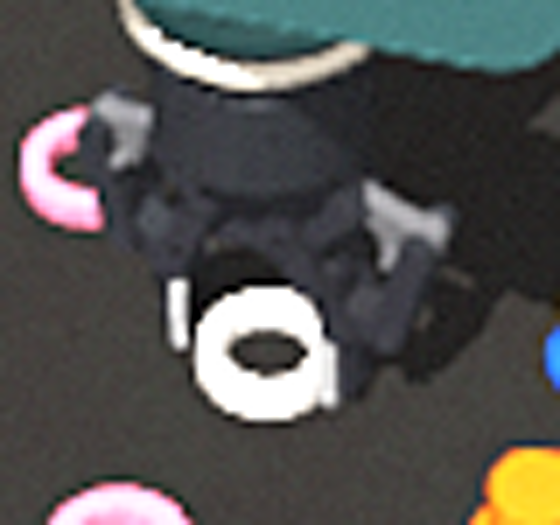

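Run:
```python
from fit import *
x,y=591.4,-127.2
jaws.release()
for c in('side',):
    s=snap(c);print('after x-grip',c,np.round(fit(s,ring,(591,-126,0))[0],1))
ctrl.goto([x,y,-15],Rd(-90));st('rot')
jaws.close(squeeze=20);st('closed')
s=snap('side');print(np.round(fit(s,ring,(591,-126,0))[0],1))
im=cv2.resize(s['img'][175:250,290:370],None,fx=7,fy=7,interpolation=cv2.INTER_CUBIC);cv2.imwrite('pics/m7.png',im)
```

```text
after x-grip side [ 591.6 -125.4    0. ]
rot t 12.59 tcp [ 591.4 -127.2  -15. ] F [-0.1 -0.4  0.5] w 0.998 j6 75.4
closed t 13.01 tcp [ 591.5 -127.2  -14.8] F [-0.9  0.   1.7] w 0.583 j6 75.4
[ 591.3 -122.8    0. ]
```

View pics/m7.png

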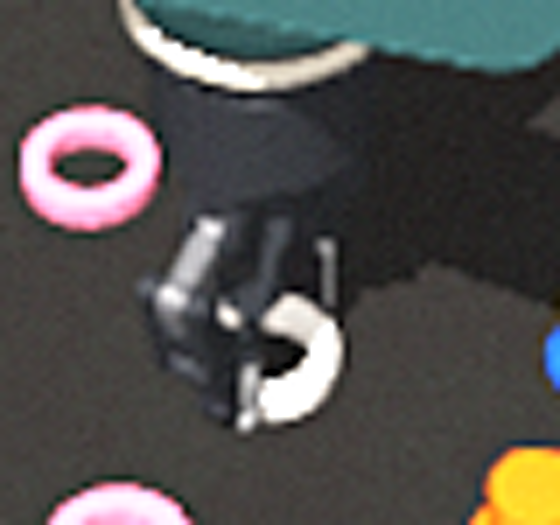

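Run:
```python
from h import *
st()
s=snap('side')
P=[[580.4,-101,3.5],[580.4,-101,20],[580.4,-153,3.5],[580.4,-153,25],[602.4,-101,3.5]]
print(((proj(s,P)-[290,175]+.5)*7-.5).round())
```

```text
t 13.06 tcp [ 591.5 -127.2  -14.9] F [0.1 0.7 2.3] w 0.584 j6 75.4
[[264. 424.]
 [263. 394.]
 [329. 324.]
 [329. 286.]
 [209. 402.]]
```

Run:
```python
from h import *
jaws.close(squeeze=30);st()
x,y=591.4,-127.2
ctrl.servo_line([x,y,60],feed=150);st('lift')
p=(504.3,149.5,145)
for a in(-90,-40,0,90): print(a,solver.inverse_kinematics(list(p),Rd(a)))
ctrl.goto(list(p),Rd(-90));st('hover')
t=snap('top');s=snap('side')
a=cv2.resize(t['img'][170:290,140:280],None,fx=4,fy=4,interpolation=cv2.INTER_CUBIC);b=cv2.resize(s['img'][200:340,230:400],None,fx=4,fy=4,interpolation=cv2.INTER_CUBIC)
cv2.imwrite('pics/h1.png',a);cv2.imwrite('pics/h2.png',b)
```

```text
t 13.32 tcp [ 591.5 -127.2  -14.8] F [-1.2  0.7  5. ] w 0.583 j6 75.4
lift t 13.97 tcp [ 591.  -127.1   59. ] F [-0.2  0.  -0.4] w 0.58 j6 75.4
-90 [ 1.37337118e+01 -1.05769003e+01  1.06030953e+02 -2.54444375e-14
  8.45459471e+01  1.03733712e+02]
-40 [ 13.73371179 -10.57690031 106.03095318   0.          84.54594713
  53.73371179]
0 [ 1.37337118e+01 -1.05769003e+01  1.06030953e+02 -2.54444375e-14
  8.45459471e+01  1.37337118e+01]
90 [ 1.37337118e+01 -1.05769003e+01  1.06030953e+02 -2.54444375e-14
  8.45459471e+01 -7.62662882e+01]
hover t 15.13 tcp [504.5 148.8 144.3] F [-0.2 -0.4 -0.3] w 0.583 j6 103.7
```

View pics/h1.png

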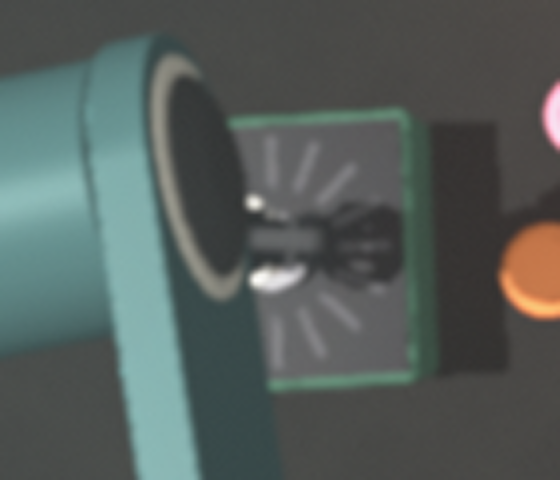

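View pics/h2.png

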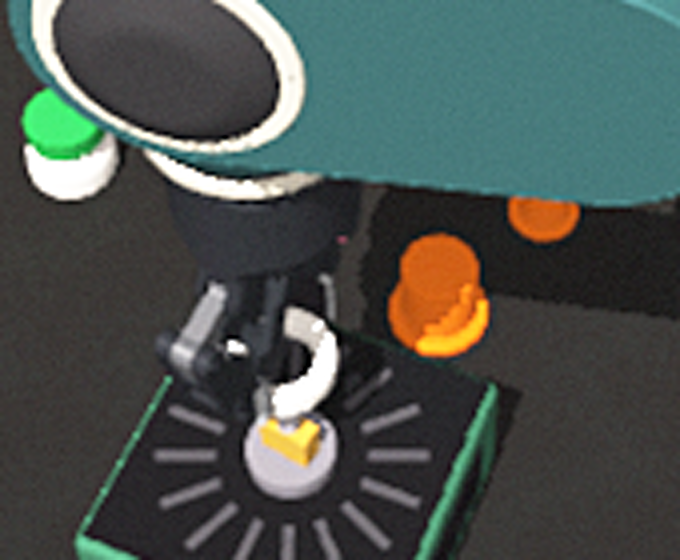

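Run:
```python
from fit import *
tz=monitor.read_tcp_pos();print(np.round(tz,2))
for c in('side','top'):
    s=snap(c)
    R=[circ(26,172),circ(16.5,172),circ(26,160)]
    f=fit(s,R,(504.3,149.5,0),R=10);print(c,np.round(f[0],1),f[1])
    draw(s,(260,340,250,340) if c=='side' else (180,240,195,260),6,[(R,f[0],(0,0,255)),(R,(504.3,149.5,0),(0,255,0))],'hv_%s.png'%c)
```

```text
[504.62 148.53 144.32]
side [504.5 148.2   0. ] 61.47227478027344
top [504.1 158.3   0. ] 33.37979507446289
```

View pics/hv_side.png

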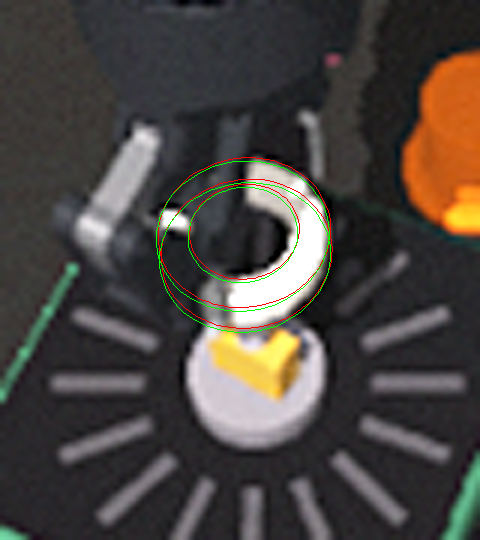

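View pics/hv_top.png

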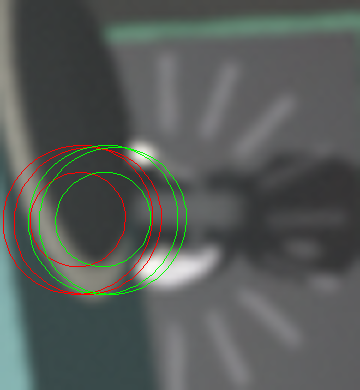

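Run:
```python
from fit import *
S={c:snap(c) for c in('side','top')};G={c:grad(S[c]) for c in S}
def R(z): return [circ(26,z+12),circ(16.5,z+12),circ(26,z)]
best=[]
for z in range(100,186,4):
    f=fit(S['side'],R(z),(504.3,149.5-(160-z)*.75,0),R=6)
    g=fit(S['top'],R(z),(f[0][0],f[0][1],0),R=14)
    print(z,np.round(f[0][:2],1),round(f[1],1),'top',np.round(g[0][:2],1),round(g[1],1),'at side xy',round(score(S['top'],G['top'],R(z),f[0]),1))
```

```text
100 [515.6 119.7] 49.1 top [507.8 143.7] 33.5 at side xy 11.9
104 [510.6 118.1] 48.1 top [508.2 144.3] 33.7 at side xy 14.8
108 [509.3 120.2] 48.0 top [508.1 143.2] 33.8 at side xy 16.0
112 [507.9 122.8] 47.7 top [508.3 142.1] 34.1 at side xy 16.4
116 [506.7 124.3] 47.7 top [508.1 141.2] 34.2 at side xy 18.1
120 [505.5 126.5] 47.5 top [508.1 140.1] 34.4 at side xy 22.0
124 [504.  129.2] 47.4 top [508. 139.] 34.5 at side xy 24.8
128 [511.8 122.9] 48.5 top [508.  137.9] 34.7 at side xy 20.6
132 [510.2 124.9] 48.3 top [508.  137.1] 34.8 at side xy 23.0
136 [512.1 137. ] 61.9 top [508.  135.6] 34.9 at side xy 18.8
140 [511.  138.4] 61.8 top [508. 135.] 34.9 at side xy 20.8
144 [509.7 140. ] 61.8 top [508.  133.4] 35.0 at side xy 25.1
148 [508.4 142.1] 61.9 top [508.  132.7] 35.0 at side xy 29.7
152 [507.1 144.1] 61.8 top [508.  131.4] 35.0 at side xy 30.3
156 [505.8 146.1] 61.7 top [508.  130.2] 35.1 at side xy 28.6
160 [504.5 148.3] 61.5 top [504.4 158.5] 32.9 at side xy 29.2
164 [503.2 150.3] 61.1 top [504.1 157.6] 33.1 at side xy 27.6
168 [502.  152.2] 60.6 top [504.2 156.4] 33.2 at side xy 26.2
172 [500.7 154.2] 60.3 top [504.2 155.2] 33.4 at side xy 27.7
176 [499.4 156.4] 59.9 top [504.2 154.1] 33.5 at side xy 25.5
180 [498.2 158.5] 59.5 top [504.2 153. ] 33.6 at side xy 22.8
184 [496.9 160.5] 58.8 top [504.1 151.9] 33.7 at side xy 18.4
```

Run:
```python
from h import *
s=snap('side')
f=lambda c:(290+(c[0]+.5)/7-.5,175+(c[1]+.5)/7-.5)
for n,c,z in(('m5L',(136,308),16),('m5R',(372,402),16),('m3L',(132,248),47),('m3R',(374,342),47),('m4',(265,338),26),('m6L',(180,347),4),('m6R',(330,404),4)):
    print(n,atz(s,f(c),z).round(1))
```

```text
m5L [ 641.6 -118.7   16. ]
m5R [ 546.2 -118.2   16. ]
m3L [ 642.5 -119.8   47. ]
m3R [ 546.7 -119.6   47. ]
m4 [ 589.4 -119.8   26. ]
m6L [ 623.7 -118.4    4. ]
m6R [ 563.2 -119.4    4. ]
```

Run:
```python
from fit import *
st()
s=snap('top')
for a in viewer.trace('top','spacer_center')[:4]:
    ys,xs=np.nonzero(a['pixels']);print(np.round(a['xy'],1),round(a['p'],2),xs.min(),xs.max(),ys.min(),ys.max())
P=proj(s,[[504.5,148.5-26,172],[504.5,148.5-26,160],[504.5-26,148.5,160],[504.5+26,148.5,160]]);print(P.round(1))
im=cv2.resize(s['img'][205:255,180:240],None,fx=12,fy=12,interpolation=cv2.INTER_CUBIC);cv2.imwrite('pics/hz.png',im)
```

```text
t 15.48 tcp [504.5 149.  144.8] F [-0.2 -0.1  0.1] w 0.584 j6 103.7
[355.  160.5] 0.72 338 357 152 171
[291.7 199.3] 0.52 277 296 188 208
[[209.6 231.3]
 [211.1 231.5]
 [198.1 243.4]
 [199.5 219. ]]
```

View pics/hz.png

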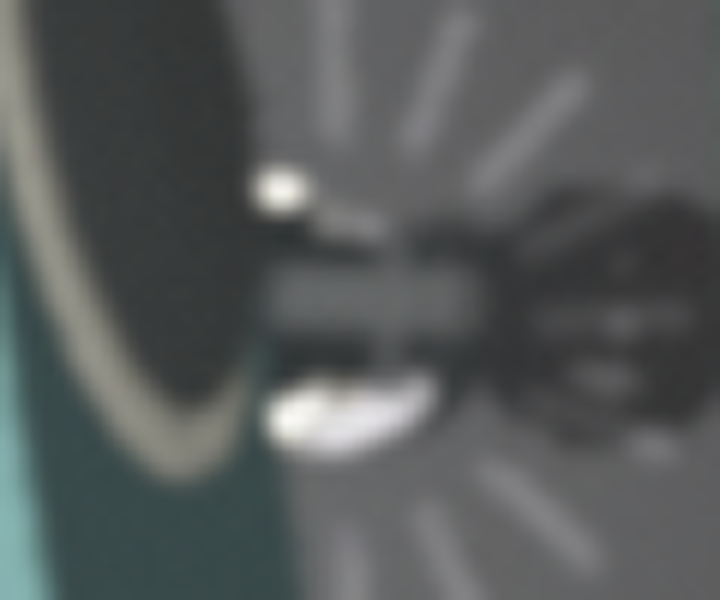

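Run:
```python
from fit import *
for c in('side','top'):
    s=snap(c);s['img']=cv2.imread('pics/%s0.png'%c)
    for n,C,yw in(('seat',[circ(22,90)],0),('seat+bot',[circ(22,90),circ(22,80)],0),('box',[rect(160,160,80,40)],1),('inner box',[rect(154,154,80,40)],1)):
        f=fit(s,C,(504.3,149.5,0.085),bool(yw),R=6);print(c,n,np.round(f[0],2),round(f[1],1))
    C=[circ(22,90),circ(5.5,111),circ(5.5,136),circ(2.5,144),rect(160,160,80)];
    draw(s,(275,335,275,345) if c=='side' else (180,240,205,260),8,[(C,(504.3,149.5,.085),(0,0,255)),([rect(26,12,111)],(504.3,149.5,-.07),(0,255,0))],'post_%s.png'%c)
```

```text
side seat [5.0210e+02 1.5147e+02 8.0000e-02] 34.7
side seat+bot [5.0544e+02 1.4928e+02 8.0000e-02] 66.6
side box [5.0351e+02 1.4602e+02 9.0000e-02] 26.3
side inner box [5.0099e+02 1.4771e+02 9.0000e-02] 29.5
top seat [5.0387e+02 1.4855e+02 8.0000e-02] 30.7
top seat+bot [5.0405e+02 1.4991e+02 8.0000e-02] 58.6
top box [5.0412e+02 1.4777e+02 8.0000e-02] 15.4
top inner box [5.0011e+02 1.5047e+02 8.0000e-02] 12.9
```

View pics/post_side.png

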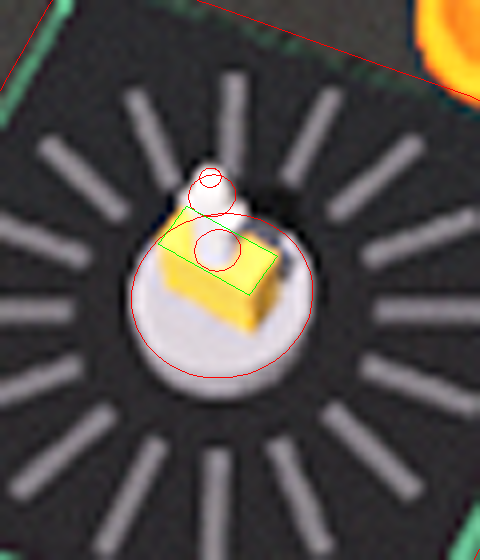

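View pics/post_top.png

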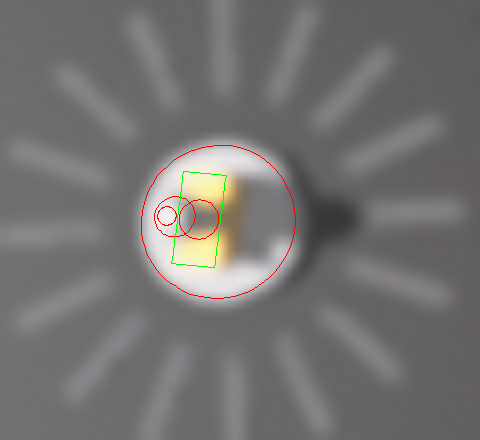

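The model overlay matches both pictures to about 1 mm, and the white crescent in the top view is the seat, not the ring. I'll lower the ring now.

Run:
```python
from h import *
x,y=504.4,149.4
r=ctrl.servo_line([x,y,100],feed=60,f_stop=6);st('a %s'%r)
if not r:
    r=ctrl.servo_line([x,y,74.5],feed=25,f_stop=4);st('b %s'%r)
s=snap('side');im=cv2.resize(s['img'][250:350,250:350],None,fx=5,fy=5,interpolation=cv2.INTER_CUBIC);cv2.imwrite('pics/p1.png',im)
```

```text
a False t 16.58 tcp [504.6 149.4 100.4] F [-0.1 -0.5 -0.1] w 0.579 j6 103.7
b False t 17.75 tcp [504.5 149.4  74.7] F [-1.1 -0.2  1.2] w 0.581 j6 103.7
```

View pics/p1.png

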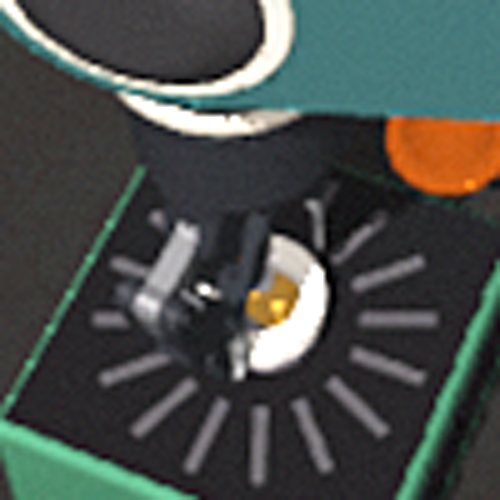

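Run:
```python
from fit import *
x,y=504.4,149.4
jaws.release();st('rel')
ctrl.servo_line([x,y,150],feed=200);st('up')
s=snap('side')
R=[circ(26,102),circ(16.5,102)]
f=fit(s,R,(x,y,0),R=6);print(np.round(f[0],1),f[1])
draw(s,(260,350,270,350),6,[(R,f[0],(0,0,255))],'sp.png')
x,y=495.2,-285.0
a=pick_yaw((x,y,60),24.7);print(a)
ctrl.goto([x,y,60],Rd(a));st('clamp above')
```

```text
rel t 18.25 tcp [504.4 149.4  74.5] F [0.3 0.3 0.1] w 1.0 j6 103.7
up t 18.77 tcp [504.5 149.4 150.3] F [-0.1 -0.2  0.8] w 0.998 j6 103.7
[505.2 150.4   0. ] 62.88877868652344
204.7
clamp above t 20.45 tcp [ 495.7 -284.3   60.2] F [-0.2 -0.1 -0.1] w 1.002 j6 122.8
```

View pics/sp.png

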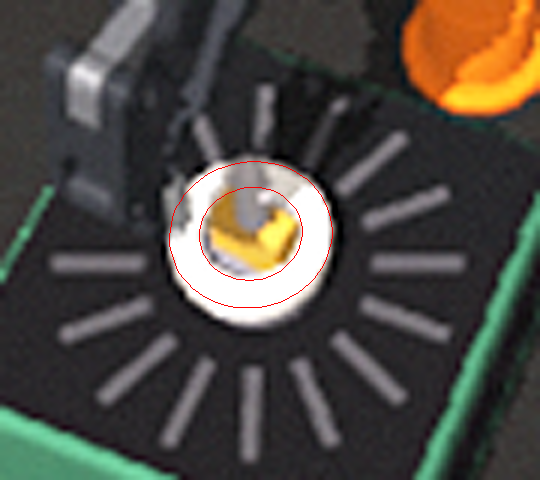

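Run:
```python
from fit import *
x,y=495.2,-285.0
r=ctrl.servo_line([x,y,-14.5],feed=100,f_stop=8);st('down %s'%r)
jaws.close(squeeze=20);st('gx')
jaws.release()
ctrl.goto([x,y,-14.5],Rd(294.7));st('rot')
jaws.close(squeeze=30);st('gy')
s=snap('side');im=cv2.resize(s['img'][150:240,330:450],None,fx=6,fy=6,interpolation=cv2.INTER_CUBIC);cv2.imwrite('pics/c1.png',im)
```

```text
down False t 21.34 tcp [ 495.5 -285.2  -13.9] F [ 0.8 -0.2 -0.2] w 1.001 j6 122.8
gx t 21.69 tcp [ 495.5 -285.2  -13.7] F [-1.5  1.   5.9] w 0.693 j6 122.8
rot t 23.48 tcp [ 495.2 -285.   -14.5] F [ 0.4 -0.2  0.8] w 0.998 j6 32.9
gy t 23.93 tcp [ 495.3 -285.1  -14.3] F [ 0.4 -0.5  1.9] w 0.53 j6 32.8
```

View pics/c1.png

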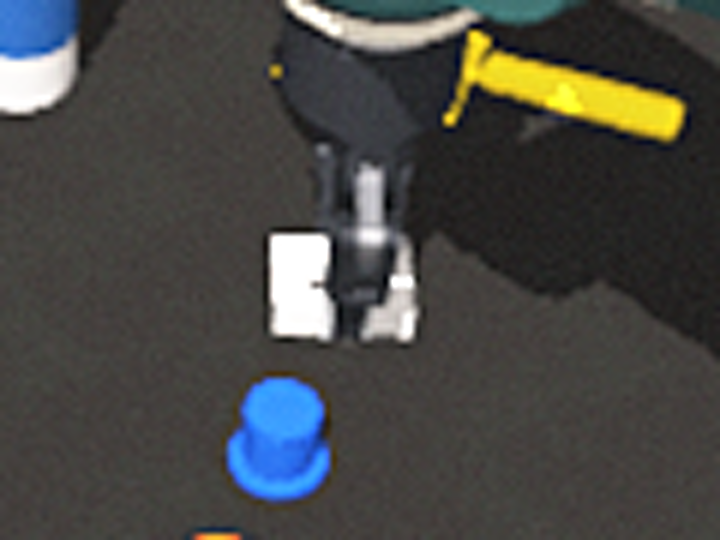

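Run:
```python
from fit import *
ctrl.servo_line([495.2,-285,110],feed=200);st('lift')
x,y=504.4,149.4
ctrl.goto([x,y,148],Rd(266));st('hover')
r=ctrl.servo_line([x,y,99],feed=70,f_stop=6);st('a %s'%r)
if not r:
    r=ctrl.servo_line([x,y,87.7],feed=20,f_stop=5);st('b %s'%r)
s=snap('side');im=cv2.resize(s['img'][250:350,250:350],None,fx=5,fy=5,interpolation=cv2.INTER_CUBIC);cv2.imwrite('pics/p2.png',im)
```

```text
lift t 24.76 tcp [ 494.7 -284.7  108.6] F [-0.   0.1 -1.1] w 0.528 j6 32.8
hover t 26.36 tcp [504.5 148.8 147.6] F [-0.2 -0.7 -0.6] w 0.53 j6 107.7
a False t 27.21 tcp [504.6 149.5  99.4] F [ 0.  -0.2 -0.6] w 0.528 j6 107.7
b False t 27.93 tcp [504.4 149.4  87.8] F [ 0.6 -0.4 -0.6] w 0.53 j6 107.7
```

View pics/p2.png

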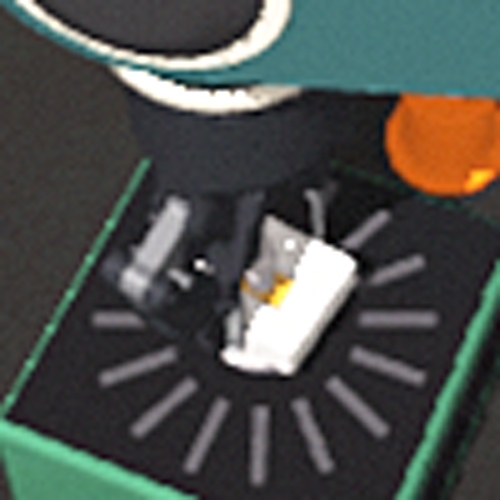

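Run:
```python
from fit import *
x,y=504.4,149.4
r=ctrl.servo_line([x,y,86.5],feed=15,f_stop=4);st('c %s'%r)
jaws.release();st('rel')
ctrl.servo_line([x,y,150],feed=200);st('up')
x2,y2=474.2,-94.8
a=pick_yaw((x2,y2,70),45);print(a)
ctrl.goto([x2,y2,70],Rd(a));st('cap above')
s=snap('side')
for z in(114,123):
    C=[rect(60,46,z),rect(30,16,z)]
    f=fit(s,C,(x,y,-.07),True,R=6);print(z,np.round(f[0],2),f[1])
C=[rect(60,46,116),rect(30,16,116)]
f=fit(s,C,(x,y,-.07),True,R=6)
draw(s,(255,355,260,350),6,[(C,f[0],(0,0,255))],'cl.png')
t=snap('top');draw(t,(160,260,190,270),6,[],'clt.png')
```

```text
c False t 28.23 tcp [504.6 149.4  86.8] F [-0.1  0.7  2.5] w 0.53 j6 107.7
rel t 28.71 tcp [504.4 149.4  86.4] F [-0.5 -0.7  0.6] w 1.001 j6 107.7
up t 29.18 tcp [504.5 149.4 150.4] F [ 0.3  0.1 -1.1] w 0.999 j6 107.7
225
cap above t 30.18 tcp [474.5 -94.2  70.1] F [0.9 0.8 1.1] w 1.002 j6 120.6
114 [ 5.0605e+02  1.5006e+02 -7.0000e-02] 54.49718475341797
123 [ 5.0330e+02  1.5453e+02 -7.0000e-02] 55.116207122802734
```

View pics/cl.png

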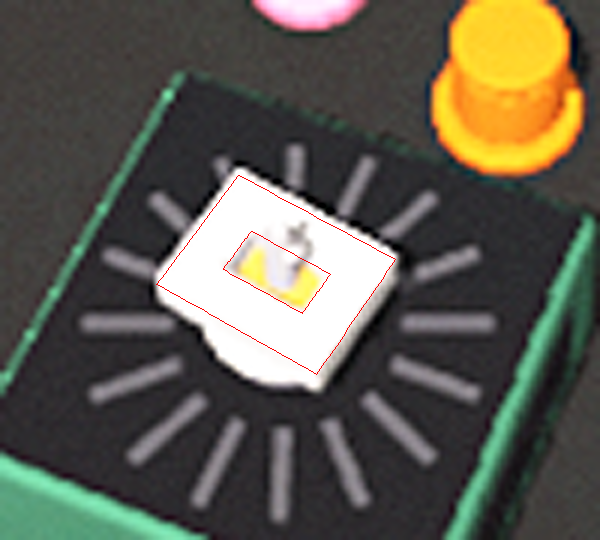

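View pics/clt.png

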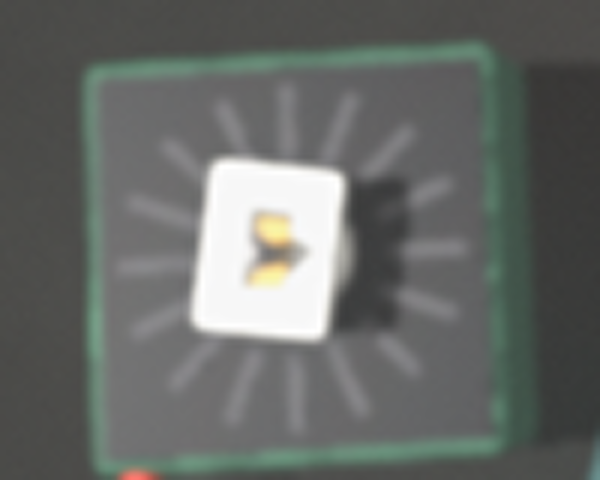

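Run:
```python
from fit import *
x,y=474.2,-94.8
r=ctrl.servo_line([x,y,-7],feed=100,f_stop=6);st('down %s'%r)
jaws.close(squeeze=20);st('g1')
jaws.release()
ctrl.goto([x,y,-7],Rd(315));st('rot')
jaws.close(squeeze=45);st('g2')
ctrl.servo_line([x,y,110],feed=200);st('lift')
ctrl.goto([504.4,149.4,165],Rd(315));st('hover')
s=snap('side');im=cv2.resize(s['img'][230:340,250:360],None,fx=5,fy=5,interpolation=cv2.INTER_CUBIC);cv2.imwrite('pics/q1.png',im)
tz=165
C=[circ(21,tz+7),circ(21,tz+13)]
f=fit(s,C,(504.4,149.4,0),R=6);print(np.round(f[0],1),f[1])
```

```text
down False t 31.2 tcp [474.6 -94.9  -6.4] F [-0.5 -0.2  0.1] w 0.999 j6 120.7
g1 t 31.73 tcp [474.4 -94.8  -6.7] F [-1.2 -0.1  4.6] w 0.365 j6 120.7
rot t 33.71 tcp [474.2 -94.8  -7. ] F [-0.2  0.3  0.7] w 0.998 j6 30.7
g2 t 34.26 tcp [474.3 -94.9  -6.8] F [-0.2 -0.8  2.9] w 0.359 j6 30.7
lift t 34.99 tcp [473.7 -94.7 108.6] F [ 0.6  0.2 -0.7] w 0.364 j6 30.7
hover t 35.98 tcp [504.3 148.5 164.1] F [ 0.2  0.1 -1.4] w 0.363 j6 58.7
[508.1 149.3   0. ] 55.785953521728516
```

View pics/q1.png

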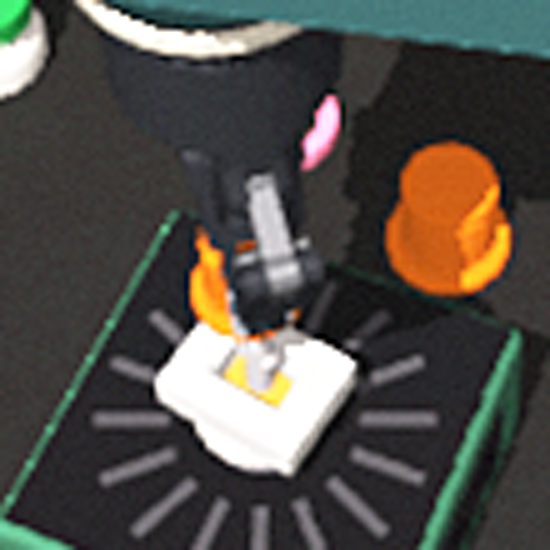

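Run:
```python
from fit import *
x,y=504.4,149.4
r=ctrl.servo_line([x,y,145],feed=60,f_stop=5);st('a %s'%r)
r=r or ctrl.servo_line([x,y,128.5],feed=25,f_stop=4);st('b %s'%r)
if not r:
    r=ctrl.servo_line([x,y,120],feed=20,f_stop=16);st('c %s'%r)
    if not r:
        r=ctrl.servo_line([x,y,108.3],feed=20,f_stop=10);st('d %s'%r)
s=snap('side');im=cv2.resize(s['img'][230:340,250:360],None,fx=5,fy=5,interpolation=cv2.INTER_CUBIC);cv2.imwrite('pics/q2.png',im)
```

```text
a False t 36.52 tcp [504.3 149.2 144.6] F [-0.4  0.4 -1.1] w 0.36 j6 58.7
b False t 37.33 tcp [504.4 149.4 128.6] F [-0.3  0.4 -0.9] w 0.362 j6 58.7
c True t 37.64 tcp [504.3 149.5 124.8] F [-4.3  0.2  5.5] w 0.357 j6 58.7
```

View pics/q2.png

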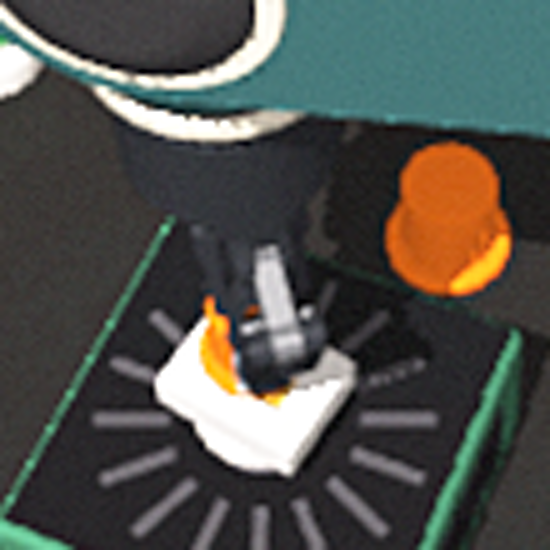

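Run:
```python
from fit import *
x,y=504.4,149.4
st()
r=ctrl.servo_line([x,y,118],feed=25,f_stop=18);st('c %s'%r)
if not r:
    r=ctrl.servo_line([x,y,108.5],feed=20,f_stop=10);st('d %s'%r)
```

```text
t 37.69 tcp [504.3 149.5 124.8] F [-4.2 -0.7  5. ] w 0.36 j6 58.7
c False t 38.1 tcp [503.6 149.4 117.3] F [-4.8  0.3 -2.1] w 0.359 j6 58.7
d False t 38.73 tcp [503.8 149.5 108. ] F [-5.5  0.6 -1.2] w 0.358 j6 58.7
```

Run:
```python
from fit import *
x,y=504.0,149.4
r=ctrl.servo_line([x,y,104],feed=15,f_stop=9);st('e %s'%r)
s=snap('side');im=cv2.resize(s['img'][230:340,250:360],None,fx=5,fy=5,interpolation=cv2.INTER_CUBIC);cv2.imwrite('pics/q3.png',im)
```

```text
e True t 38.94 tcp [503.6 149.5 107.3] F [-2.3 -0.3  4.1] w 0.363 j6 58.7
```

View pics/q3.png

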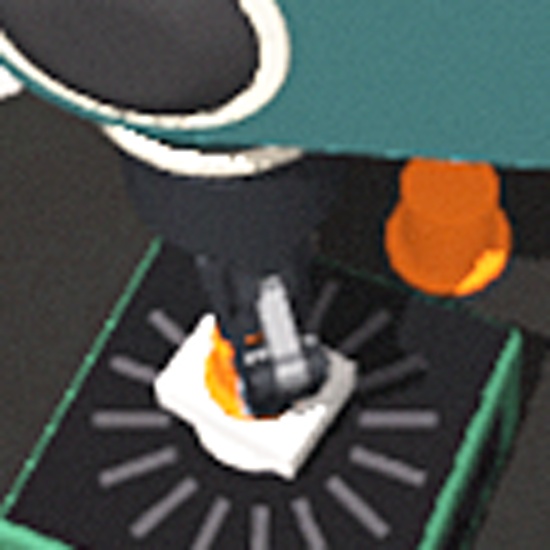

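Contact at 107.3, which is close to the predicted home height. I'll release, back off and inspect.

Run:
```python
from fit import *
p=monitor.read_tcp_pos()
jaws.release();st('rel')
ctrl.servo_line([504.4,149.4,170],feed=150);st('up')
ctrl.goto([450,-150,200],Rd(315));st('away')
for c in('side','top'):
    s=snap(c)
    for h in(0,3,6,17):
        C=[circ(16,152+h),circ(21,122+h)]
        f=fit(s,C,(504.4,149.4,0),R=8);print(c,h,np.round(f[0],1),round(f[1],1))
    C=[circ(16,152),circ(21,122),rect(60,46,116)]
    draw(s,(255,355,250,350) if c=='side' else (160,260,190,270),6,[(C,(504.4,149.4,-.07),(0,0,255))],'fin_%s.png'%c)
```

```text
rel t 39.57 tcp [503.5 149.5 106.9] F [-0.5  0.1  0.5] w 1.002 j6 58.7
up t 40.13 tcp [504.2 149.4 169.3] F [-0.2 -0.7 -0.8] w 1.002 j6 58.7
away t 41.3 tcp [ 450.2 -149.3  199.5] F [ 0.5 -0.2 -0.6] w 1.0 j6 23.5
side 0 [505.1 149.9   0. ] 65.4
side 3 [504.  151.6   0. ] 65.5
side 6 [502.9 152.7   0. ] 65.5
side 17 [499.2 158.1   0. ] 65.6
top 0 [505.  150.1   0. ] 52.3
top 3 [505.2 149.2   0. ] 52.2
top 6 [504.8 148.4   0. ] 52.0
top 17 [504.7 145.6   0. ] 51.3
```

View pics/fin_side.png

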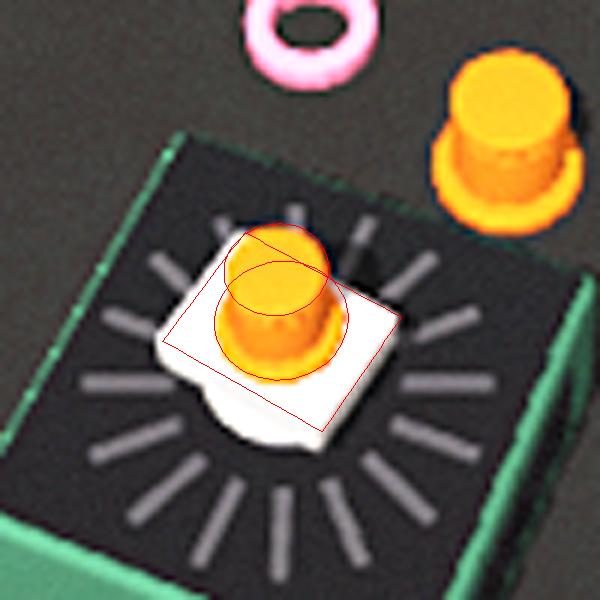

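View pics/fin_top.png

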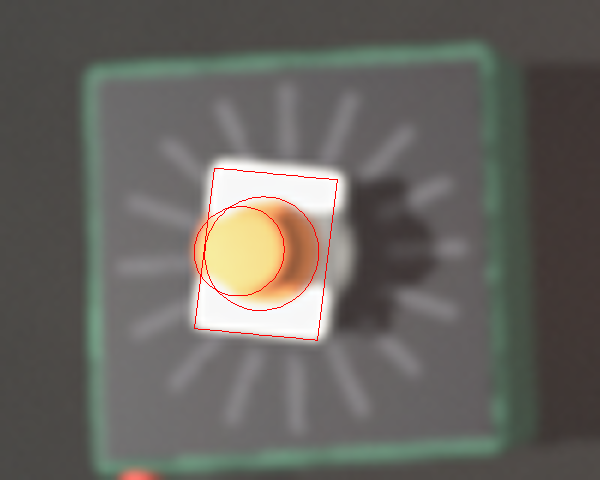

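Both views put the cap at home height (agreeing at (505,150) with no height offset). As a mechanical check, I'll touch the knob lightly with shut fingers.

Run:
```python
from fit import *
jaws.close(squeeze=20)
x,y=504.6,149.6
ctrl.goto([x,y,165],Rd(315));st('hover')
r=ctrl.servo_line([x,y,145],feed=60,f_stop=6);st('a %s'%r)
r=r or ctrl.servo_line([x,y,133],feed=15,f_stop=8);st('touch %s'%r)
ctrl.servo_line([x,y,190],feed=120)
ctrl.goto([450,-150,200],Rd(315));st('away')
for c in('side','top'):
    s=snap(c,'end_%s.png'%c)
    C=[circ(16,152),circ(21,122)]
    f=fit(s,C,(504.4,149.4,0),R=8);print(c,np.round(f[0],1),round(f[1],1))
    if c=='side': draw(s,(255,355,250,350),6,[],'end_crop.png')
```

```text
hover t 43.34 tcp [504.8 148.8 165.2] F [-0.5 -0.7 -0.6] w 0.003 j6 58.7
a False t 43.83 tcp [504.5 149.4 144.7] F [ 0.3 -0.2 -0.1] w 0.002 j6 58.7
touch True t 44.46 tcp [504.6 149.7 135.4] F [ 0.7 -0.4  2.7] w 0.002 j6 58.7
away t 46.23 tcp [ 450.3 -149.3  199.7] F [-0.2  0.7 -0.7] w -0.001 j6 23.5
side [504.8 150.2   0. ] 65.1
top [504.9 149.8   0. ] 52.6
```

View pics/end_side.png

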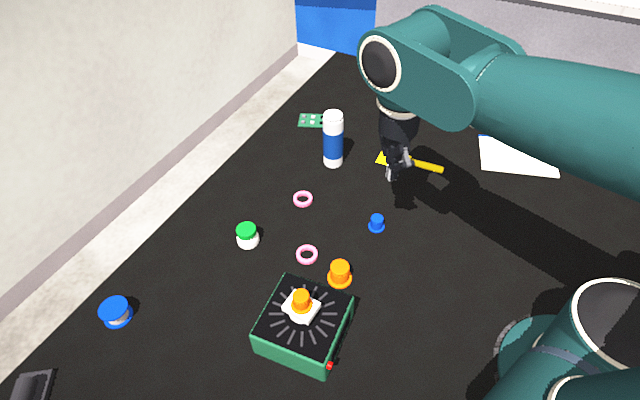

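View pics/end_crop.png

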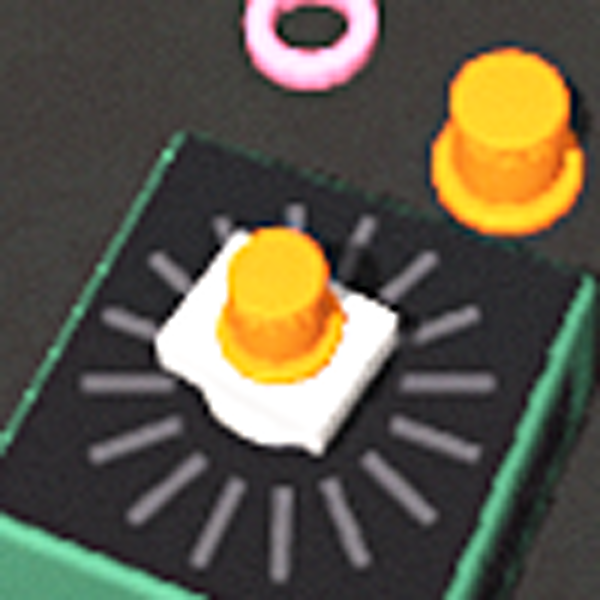

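The final picture shows the stack complete at pixel (301,305), with the can (333,138), jar (248,236) and scraper unmoved.

```bash
python3 -c "
from h import *
hand_in()"
```

```text
the job is handed in; nothing more can be done
```

The filter stack is rebuilt in the order asked: the white spacer, then the clamp plate over the tenon, then the small orange cap past the spring balls onto the plate. I handed it in at about 46 s of the 72 s allowed; no verdict was reported.

**Last checks**
- **Cap:** the side camera put it at (504.8, 150.2) mm and the top camera at (504.9, 149.8) mm, against a post estimate of (504.4, 149.4). A light touch on the knob met contact about 1.5 mm below the predicted height, which fits a fully home cap given the touch calibration and the springs.
- **Clamp:** the tenon angle measured about −4° in both cameras, so the plate dropped over the tenon without any turning search. Both views showed brass inside the slot and the plate lying flat.
- **Spacer:** it lay flat and concentric with the seat, fitted within about 1.5 mm of the post.
- **Forces:** the most I saw was a rise of about 16 N when the cap met the spring balls.
- **Bystanders:** the can, jar and scraper look unmoved in the pictures; I did not measure them separately.

**What disagreed**
- **Tool height:** the reported tool height did not match my reading of `ctrl.tip_extent`. My first two grasps closed above the ring, so I found the real height by touching the bench gently (about 10 N).
- **False ring fit:** one top-camera fit of the held ring was about 10 mm off. It had latched onto the seat, so I rejected it.

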